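# Clear the labeller's deck and open the cleaner bottle

### The job

The labelling machine is to be wiped down: pick the two crumpled wads of label paper off its steel deck and drop them in the waste tub, then open the square bottle of cleaner that stands in the steel holder. Its black safety cap has to be pressed down against its spring and, kept pressed, turned anticlockwise until it is free. Finish while holding the cap in the gripper, still, level and straight above the bottle, 3 to 12 cm clear of the bottle's mouth; leave the bottle standing in its holder and the other things on the deck and bench where they are.

Things in the scene. Friction and masses are not known exactly. Their poses are not given: they have to be found in the camera images.
- cap: black push-and-turn cap on the square bottle: round, 55 mm across, 36 mm high, 40 to 65 g, skirt hollow to 19 mm, solid above. Origin: centre of its underside, z up. Starts locked: cannot turn or lift until pressed. Kept pressed, turn it anticlockwise from above: from 45 to 78 degrees (1.06 rad is best) its three lugs are free and it lifts straight off; stop at 78; clockwise is blocked.
- cap_top (a point): centre of the cap's flat top, 36 mm above the cap's origin. Grasp the cap from above in any direction across it, firmly (about 70 N), pads on the upper half of its side
- seal (a joint): travel of the sprung seal under the cap, m: about 0 with the cap locked (it pushes the cap up with about 11 N), negative as the cap is pressed down. Below -0.004 the lugs clear their notches; the cap bottoms at -0.007 (spring 16 N), so press it down about 6 mm. +0.002 with the cap off
- bottle: square white plastic bottle of cleaner, 76 x 76 mm, 130 mm high to the shoulder, narrow neck above, 0.3 to 0.7 kg. Loose, it stands in the steel holder with 1.5 mm of play all round, which keeps it from turning. Origin: centre of its underside, z up. Locked, the cap's underside is 152 mm and its top 188 mm above this origin, the cap's x axis along the bottle's.
- mouth (a point): the rim of the bottle's neck, on the bottle's axis, 164 mm above the bottle's origin (hidden inside the cap until it is off; the sprung seal then stands 9 mm above the rim)
- holder: the square sheet-steel bottle holder screwed to the bench: 85 mm square outside, 65 mm high, a 4 mm floor, and a 50 mm long, 26 mm wide screwed foot on two sides. Fixed. Origin at the centre of its underside, on the bench.
- wad_a_mid (a point): middle of the smaller crumpled wad of label paper lying on the labeller's deck: a lumpy paper ball about 40 x 42 mm and 40 mm high, 14 g, stiff; the point starts 21 mm above the deck
- wad_b_mid (a point): middle of the larger crumpled wad on the deck: about 43 x 41 mm and 44 mm high, 14 g, stiff; the point starts 23 mm above the deck
- bin: the grey square open waste tub on the bench, to one side of the labeller (the bottle holder is on the other): 180 x 180 mm outside (198 mm over the rim lip), 150 mm high, 4 mm walls and floor. Fixed. Origin at the centre of its underside, on the bench; x and y square to its sides.
- bin_rim (a point): centre of the waste tub's open top, 150 mm above the bench
- labeller: benchtop labelling machine, fixed: flat steel deck 400 mm (its x, away from the robot) by 300 mm, 90 mm above the bench. Casing on the left edge (+y), 53 mm above the deck, inner face 133 mm from the middle line; low guide bar 120 mm beyond the middle, rollers 145 and 180 mm beyond it, 31 mm above the deck. Origin: centre of its underside, on the bench.
- deck_jar: bystander: a glass tumbler with a blank label standing on the deck just before the guide bar, 66 mm across, 92 mm high; origin at the centre of its underside
- bench_jar: bystander: a like glass tumbler standing on the bench on the robot's right (-y), beyond the holder or tub and beside the labeller's far end; origin at the centre of its underside
- label_roll: bystander: a roll of blank labels standing on the bench on the left beside the labeller's far end, 92 mm across, 60 mm high; origin at the centre of its underside
- spray_refill: bystander: a round white bottle with a plain black screw cap, 62 mm across, 170 mm high, on the bench on the left, beyond the holder or tub; origin at the centre of its underside
- marker: bystander: a marker pen 130 mm long, 16 mm thick, lying on the bench along the labeller's right side (-y), near its far end
- tape: bystander: a bench tape dispenser 120 x 55 mm, 84 mm high, on the bench on the right (-y), beyond the holder or tub

How it is judged (in metres and radians):
On the way, in this order (a step that is already met when the one before it is completed fails the run):
1. both wads lie in the waste tub (x of wad_a_mid in the frame of bin between -0.086 and 0.086 m and y of wad_a_mid in the frame of bin between -0.086 and 0.086 m and z of each of wad_a_mid, wad_b_mid in the frame of bin below 0.12 m and x of wad_b_mid in the frame of bin between -0.086 and 0.086 m and y of wad_b_mid in the frame of bin between -0.086 and 0.086 m), for 0.2 s.
2. the cap is pressed down and, kept pressed, turned out of its lock by more than 20 degrees (z of cap in the frame of bottle between 0.142 and 0.149 m and horizontal distance between cap and bottle below 0.006 m and angle between the x axis of cap and the x axis of bottle, either way round above 0.35 rad), for 0.03 s.
At the end, for the whole second after the job is handed in: The gripper holds the cap (over 2 N), still (30 mm/s), level (0.3 rad), within 35 mm of straight above the mouth, underside 20 to 150 mm over the rim, clear of the bottle; bottle upright (0.08 rad) on its holder's floor (5 mm); both wads in the tub, middles below 120 mm (all of step 1 and contact force between the fingers and cap above 2 N and contact force between cap and bottle below 0.1 N and z of cap in the frame of mouth between 0.02 and 0.15 m and horizontal distance between cap and mouth below 0.035 m and angle between cap's own z axis and vertical below 0.3 rad and linear speed of cap below 0.03 m/s and z of bottle in the frame of holder below 0.009 m and angle between bottle's own z axis and vertical below 0.08 rad and horizontal distance between bottle and holder below 0.008 m); the arm keeps its last pose, push and grip.
It fails at once if a bystander on the deck or bench is shifted by more than 40 mm or knocked over (distance of any of deck_jar, bench_jar, label_roll, spray_refill, marker, tape from where it was at the start of the episode above 0.04 m or angle between any of deck_jar, bench_jar, label_roll, spray_refill's own z axis and vertical above 0.5 rad).
It fails at once if the bottle is pulled up out of its holder (z of bottle in the frame of holder above 0.03 m).
It also fails if it takes over 72 s, if anything falls off the work surface, if the arm or the gripper's body presses on something with over 40 N, if the wrist force passes 120 N, or if a joint passes its speed limit or range.

### The arm

A 6-joint arm with a two-finger parallel gripper is mounted at the origin on the work surface. World frame = base frame: x ahead of the robot, y to its left, z up, the work surface at z = 0. Lengths are in mm, angles in rad, forces in N, time in s.
With the tool pointing down it reaches from about 425 to 925 mm from the base axis. Payload 12.5 kg.
Tool frame: the origin (TCP) lies at the very end of the fingers, on their centre line; the grasp point (between the pads) lies behind it (env.grip_point_offset is the z of the grasp point in the tool frame, in mm); z points along the fingers, y is the line along which they close (so a half turn about z gives the same grasp; the last joint's range is limited). The gripper opens to 85 mm and grips with 20 to 120 N. Pads are 22 mm wide; open, the fingers measure 114 mm over their backs; the gripper's body (76 mm by 85 mm) begins 54 mm behind the grasp point. The pads swing forward as they close: fully open they stand 13 mm farther back than shut.
Start: joints at [-1.208, 0.491, 1.559, -0, 1.092, -0.106], TCP at [282.409, -557.575, 231.327] pointing down, gripper open.
Joint ranges: [-3.1, 3.1], [-0.84, 2.19], [0.05, 2.79], [-1.13, 4.28], [0.06, 2.93], [-2.69, 2.69]. Speed limits (rad/s): [2.22, 2.22, 2.79, 3.14, 3.14, 3.14].

### API

Orientations are given as a unit quaternion [w, x, y, z].
In Python, from rig import env gives the robot as it stands.
- The arm moves only by the tool drive_tool, never from a script. Its argument "increments" is a list of rows, each an object of numbers: "x", "y", "z": the shift along the tool's x, y, z in mm; "spin": the turn about the tool's z in degrees; "jaw": the finger opening in mm, from 0 to 85.4. A call has exactly 10 rows; each row shifts and turns the commanded pose from where the row before left it, along the tool's axes as they then stand; what a row does not reach is not made up. A row lasts 1/10 s, in which the tool goes at most 50 mm and 8.59 degrees, less where a joint would pass 70% of its speed; a pose out of reach is approached as far as the arm can. A call is refused whole if a number of a shift passes 50 or a number of a turn 8.59, either way. A call with a gripper value outside its range is refused whole. The fingers move at their own pace and stop on an object; "newtons" is the grip in N (left out, the last holds). Time passes only in rows, so rows that do not move let the fingers close, or fill a call up. It gives the time, the measured TCP pose, the force, the opening and the grip force at its end, in the units of the state.
- env.get_obs(): the state, without advancing time (a new reading comes with each control period).
- env.snapshot(name): name is "side" or "top"; returns a dict with "frame" (480x640x3 uint8, red, green, blue), "fx", "fy", "cx", "cy" (pixels), "extrinsics" (4x4, takes a point from world to camera coordinates). Camera axes: x right, y up, looking along -z (the intrinsics and any distortion apply to the point x, -y, -z); pixel columns grow to the right and rows downward; lengths in mm; the calibration is good to about 2 mm. A picture is of the moment at which its call begins. There is no depth.
- env.sign_off(): hands the job in; it is judged then, once.
The state is a dict: "t": time; "joint_pos": joint angles; "joint_velocities": joint speeds; "tau": joint torques, N m; "position": TCP position; "ee_rot": TCP orientation; "contact_force": force on the tool from outside, world axes, zero at the start; "wrist_torque": the same for the moment, N m; "opening": finger opening in mm; "grasp_force": force on a finger pad.
Only numpy, scipy, OpenCV 4.12 (cv2) and the standard library are available. Lean on these libraries where they do the work, as an engineer would, in place of code of your own. Each camera call takes 0.05 s, during which the arm holds its last target. There are 200 camera calls.

## Working session

There is one attempt and no reset: what is moved stays moved. The work goes in short steps, Python scripts to look and compute and a tool call to move; the robot and the scene stay as the last step left them, time stands still between calls to the robot, and variables do not carry over. Pictures are saved under pics/ and viewed, at most 10 in all, crops included, and the job is handed in when it is done.

Besides the shell and the picture viewer there is one more tool, called after "Request:" in YAML: its name, and indented under it one key for each argument. drive_tool: Moves the arm, as the interface text tells. Its arguments: {"type":"object","properties":{"increments":{"type":"array","items":{"type":"object","properties":{"x":{"type":"number"},"y":{"type":"number"},"z":{"type":"number"},"spin":{"type":"number"},"jaw":{"type":"number"}}}},"newtons":{"type":"number"}},"required":["increments"]}

```bash
mkdir -p pics
python3 - <<'E'
from rig import env
import cv2,numpy as np
np.set_printoptions(precision=3,suppress=True)
for n in("side","top"):
    s=env.snapshot(n);cv2.imwrite(f"pics/{n}0.png",s["frame"][:,:,::-1])
    print(n,s["fx"],s["fy"],s["cx"],s["cy"],[k for k in s]);print(np.array(s["extrinsics"]))
o=env.get_obs();print(o["t"],o["position"],o["ee_rot"],env.grip_point_offset,o["opening"])
E
```

```text
side 588.2043655730279 588.2043655730279 326.93932654326403 246.95663525331491 ['frame', 'fx', 'fy', 'cx', 'cy', 'extrinsics']
[[   -0.849    -0.528    -0.001   495.779]
 [    0.262    -0.424     0.867  -258.767]
 [   -0.458     0.736     0.498 -1272.457]
 [    0.        0.        0.        1.   ]]
top 508.6432445434052 508.6432445434052 321.0856530935433 238.64002149128936 ['frame', 'fx', 'fy', 'cx', 'cy', 'extrinsics']
[[   -0.009    -1.        0.004    -4.412]
 [    0.987    -0.008     0.159  -605.649]
 [   -0.159     0.006     0.987 -1289.788]
 [    0.        0.        0.        1.   ]]
0.1 [ 282.329 -557.377  230.784] [-0.     0.973  0.232 -0.   ] -18.700000000000003 85.44900001873526
```

View pics/top0.png

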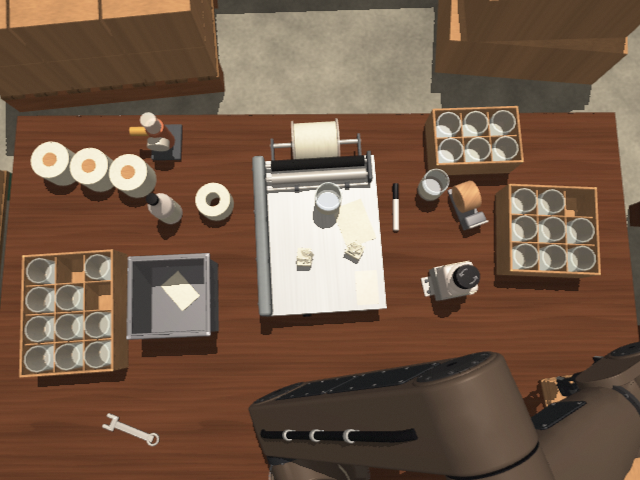

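View pics/side0.png

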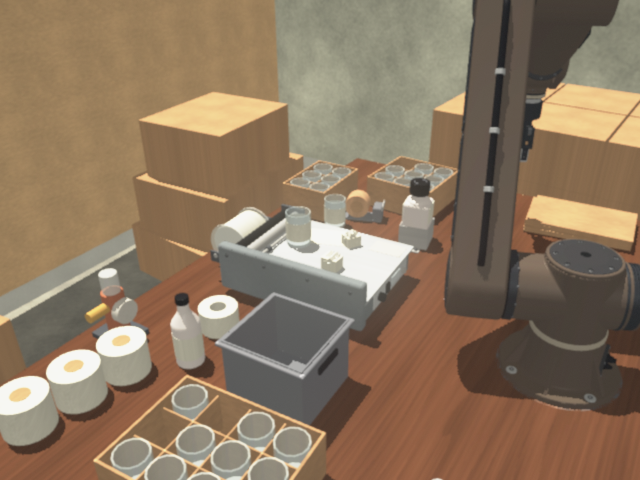

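The top view shows wads at (304,258) and (354,251), the tub centre near (169,297), and the cap at (466,276). In the side view the wads are at (332,262) and (351,239), and the cap is at (420,187).

```bash
cat > h.py <<'E'
import numpy as np,cv2
np.set_printoptions(precision=1,suppress=True)
def ray(s,u,v):
    E=np.array(s["extrinsics"]);R=E[:3,:3];c=-R.T@E[:3,3]
    d=R.T@np.array([(u-s["cx"])/s["fx"],-(v-s["cy"])/s["fy"],-1]);return c,d/np.linalg.norm(d)
def plane(s,u,v,z):
    c,d=ray(s,u,v);return c+d*(z-c[2])/d[2]
def tri(s,p,t,q):
    A=np.zeros((3,3));b=np.zeros(3);L=[ray(s,*p),ray(t,*q)]
    for c,d in L:
        M=np.eye(3)-np.outer(d,d);A+=M;b+=M@c
    x=np.linalg.solve(A,b);return x,[np.linalg.norm((np.eye(3)-np.outer(d,d))@(x-c)) for c,d in L]
E
python3 - <<'E'
from rig import env
from h import *
S=env.snapshot("side");T=env.snapshot("top")
print("A",plane(T,304,258,111),tri(S,(332,262),T,(304,258)))
print("B",plane(T,354,251,112),tri(S,(351,239),T,(354,251)))
print("cap",tri(S,(420,187),T,(466,276)))
for p in[(128,257),(209,256),(211,335),(129,338)]:print("rim",plane(T,*p,150))
for n,s,b in(("T",T,(440,255,490,305)),("S",S,(400,170,445,215))):
    x0,y0,x1,y1=b;m=(s["frame"][y0:y1,x0:x1].max(2)<45).astype(np.uint8)
    k,l,st,ce=cv2.connectedComponentsWithStats(m)
    for i in range(1,k):
        if st[i,4]>40:print(n,st[i]+[x0,y0,0,0,0],ce[i]+[x0,y0])
f=lambda s,b,k:cv2.resize(s["frame"][b[1]:b[3],b[0]:b[2],::-1],(400,300),interpolation=cv2.INTER_CUBIC)
cv2.imwrite("pics/c.png",np.vstack([np.hstack([f(T,(290,228,370,288),5),f(T,(420,250,500,310),5)]),np.hstack([f(S,(310,220,390,280),5),f(S,(380,165,460,225),5)])]))
E
```

```text
A [547.   33.9 111. ] (array([547.6,  34. , 107. ]), [np.float64(0.10657346099691462), np.float64(0.1065734609968971)])
B [563.5 -91.  112. ] (array([564.8, -91. , 107.3]), [np.float64(0.748092989840633), np.float64(0.7480929898405734)])
cap (array([ 492. , -349.8,  174.9]), [np.float64(1.6110830166767505), np.float64(1.6110830166768086)])
rim [548.1 457.  150. ]
rim [549. 262. 150.]
rim [361.5 252.3 150. ]
rim [356.3 444.7 150. ]
T [453 268  15  21  79] [457.6 280.4]
```

View pics/c.png

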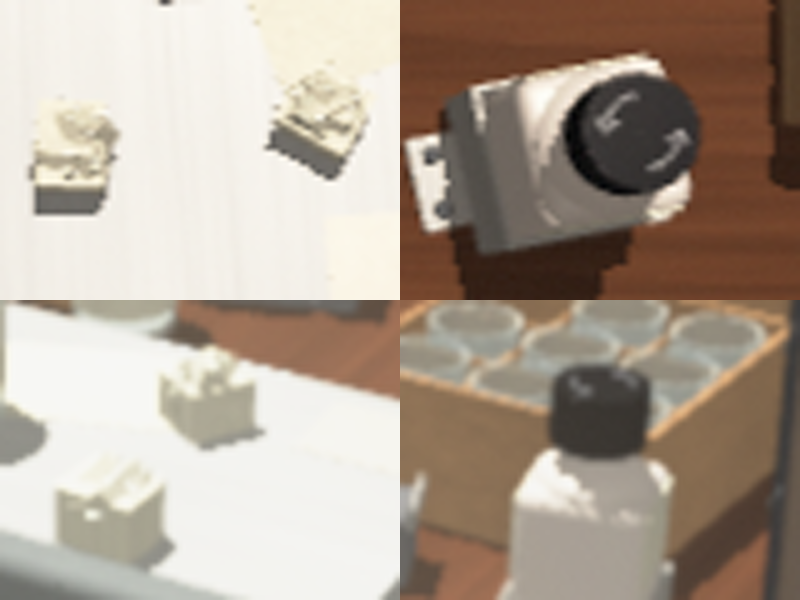

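The crop shows B's edges about 25° off square and A about square to the machine. The cap's top disc centre is near (467.5,277) in the top view.

```bash
cat >> h.py <<'E'
def go(env,x,y,z,yaw):
    from scipy.spatial.transform import Rotation as Ro
    o=env.get_obs();w,a,b,c=o["ee_rot"];R=Ro.from_quat([a,b,c,w]).as_matrix()
    cur=np.degrees(np.arctan2(R[1,0],R[0,0]));d=np.array([x,y,z])-o["position"]
    sp=-((yaw-cur+180)%360-180);t=np.radians(yaw)
    Rn=np.array([[np.cos(t),np.sin(t),0],[np.sin(t),-np.cos(t),0],[0,0,-1]])
    print("t",o["t"],"yaw",round(cur,1),"pos",o["position"],"spin",round(sp,1),"shift before spin",R.T@d,"after",Rn.T@d,"F",o["contact_force"],"grip",o["grasp_force"],o["opening"])
E
python3 - <<'E'
from rig import env
from h import *
T=env.snapshot("top")
print("A base front",plane(T,303.8,270.6,90),"top",plane(T,304.8,256.6,130))
print("B base front",plane(T,350.4,260.6,90),"top",plane(T,354.4,250,132))
print("captop",plane(T,467.4,277,192))
go(env,564,-91,300,65)
E
```

```text
A base front [517.6  35.1  90. ] top [548.1  31.4 130. ]
B base front [542.  -82.9  90. ] top [563.2 -90.6 132. ]
captop [ 489.7 -347.3  192. ]
t 0.25 yaw 26.9 pos [ 282.4 -557.5  231. ] spin -38.1 shift before spin [ 462.  -288.9  -68.8] after [541.8  58.1 -69. ] F [-0.3  0.2  0.1] grip 0.0 85.49018303140356
```

Request:
drive_tool:
  increments:
    - {"z":-14,"spin":-7.6}
    - {"z":-14,"spin":-7.6}
    - {"z":-14,"spin":-7.6}
    - {"z":-14,"spin":-7.6}
    - {"z":-14,"spin":-7.7}
    - {"x":49,"y":6}
    - {"x":49,"y":6}
    - {"x":49,"y":6}
    - {"x":49,"y":6}
    - {"x":49,"y":6}
  newtons: 40

```text
invalid input
```

Request:
drive_tool:
  increments:
    - {"x":49,"y":5}
    - {"x":49,"y":5}
    - {"x":49,"y":5}
    - {"x":49,"y":5}
    - {"x":49,"y":5}
    - {"x":49,"y":3}
    - {"z":40}
    - {"z":40}
    - {"z":40}
    - {}

```text
invalid input
```

Run:
```python
from rig import env
from h import *
go(env,562.5,-91,101,65)
T=env.snapshot("top");S=env.snapshot("side")
f=lambda s,b:cv2.resize(s["frame"][b[1]:b[3],b[0]:b[2],::-1],(400,300),interpolation=cv2.INTER_CUBIC)
cv2.imwrite("pics/d.png",np.hstack([f(T,(274,208,434,328)),f(S,(270,160,430,280))]))
```

```text
t 0.25 yaw 26.9 pos [ 282.4 -557.5  231. ] spin -38.1 shift before spin [ 460.7 -289.5  130.2] after [541.1  56.7 130. ] F [-0.3  0.2  0.1] grip 0.0 85.49018303140356
```

View pics/d.png

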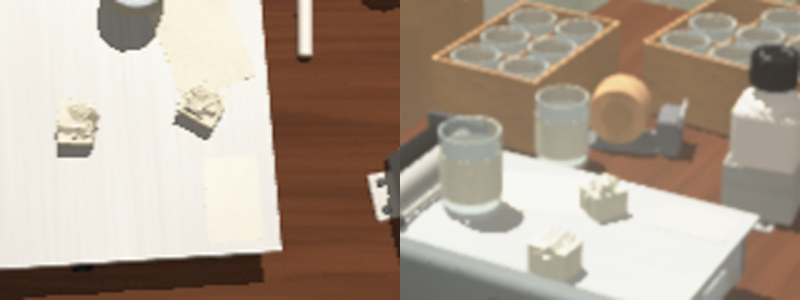

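The picture shows the arm has not moved: both calls were refused, probably because each row needs all its fields. I'll fill every field.

Request:
drive_tool:
  increments:
    - {"x":0,"y":0,"z":-14,"spin":-7.6,"jaw":85}
    - {"x":0,"y":0,"z":-14,"spin":-7.6,"jaw":85}
    - {"x":0,"y":0,"z":-14,"spin":-7.6,"jaw":85}
    - {"x":0,"y":0,"z":-14,"spin":-7.6,"jaw":85}
    - {"x":0,"y":0,"z":-14,"spin":-7.7,"jaw":85}
    - {"x":49,"y":6,"z":0,"spin":0,"jaw":85}
    - {"x":49,"y":6,"z":0,"spin":0,"jaw":85}
    - {"x":49,"y":6,"z":0,"spin":0,"jaw":85}
    - {"x":49,"y":6,"z":0,"spin":0,"jaw":85}
    - {"x":49,"y":6,"z":0,"spin":0,"jaw":85}
  newtons: 40

```text
t: 1.35
position: [413.9, -346.5, 301.5]
ee_rot: [0.0, 0.844, 0.537, 0.0]
contact_force: [1.2, -0.1, 0.2]
opening: 85.1
grasp_force: 0.0
```

Request:
drive_tool:
  increments:
    - {"x":49,"y":5,"z":0,"spin":0,"jaw":85}
    - {"x":49,"y":5,"z":0,"spin":0,"jaw":85}
    - {"x":49,"y":5,"z":0,"spin":0,"jaw":85}
    - {"x":49,"y":5,"z":0,"spin":0,"jaw":85}
    - {"x":49,"y":5,"z":0,"spin":0,"jaw":85}
    - {"x":49,"y":2,"z":30,"spin":0,"jaw":85}
    - {"x":0,"y":0,"z":40,"spin":0,"jaw":85}
    - {"x":0,"y":0,"z":40,"spin":0,"jaw":85}
    - {"x":0,"y":0,"z":0,"spin":0,"jaw":85}
    - {"x":0,"y":0,"z":0,"spin":0,"jaw":85}

```text
t: 2.35
position: [559.6, -99.2, 195.9]
ee_rot: [-0.0, 0.844, 0.537, -0.0]
contact_force: [-0.2, 0.6, 1.1]
opening: 84.9
grasp_force: 0.0
```

Run:
```python
from rig import env
from h import *
go(env,562.5,-91,101,65)
```

```text
t 2.35 yaw 65.0 pos [559.6 -99.2 195.9] spin -0.0 shift before spin [ 8.7 -0.8 94.9] after [ 8.7 -0.8 94.9] F [-0.2  0.6  1.1] grip 0.0 84.85600326258492
```

Descend, grip, lift.

Request:
drive_tool:
  increments:
    - {"x":9,"y":-1,"z":35,"spin":0,"jaw":85}
    - {"x":0,"y":0,"z":35,"spin":0,"jaw":85}
    - {"x":0,"y":0,"z":25,"spin":0,"jaw":85}
    - {"x":0,"y":0,"z":0,"spin":0,"jaw":85}
    - {"x":0,"y":0,"z":0,"spin":0,"jaw":20}
    - {"x":0,"y":0,"z":0,"spin":0,"jaw":20}
    - {"x":0,"y":0,"z":0,"spin":0,"jaw":20}
    - {"x":0,"y":0,"z":0,"spin":0,"jaw":20}
    - {"x":0,"y":0,"z":0,"spin":0,"jaw":20}
    - {"x":0,"y":0,"z":0,"spin":0,"jaw":20}
  newtons: 40

```text
t: 3.35
position: [563.1, -90.8, 102.6]
ee_rot: [0.001, 0.844, 0.537, 0.001]
contact_force: [-1.1, -0.1, 14.2]
opening: 37.3
grasp_force: 37.9
```

Run:
```python
from rig import env
from h import *
go(env,454,355,230,90)
```

```text
t 3.35 yaw 65.0 pos [563.1 -90.8 102.6] spin -25.0 shift before spin [ 357.8 -287.1 -128.3] after [ 445.8 -109.1 -127.4] F [-1.1 -0.1 14.2] grip 37.923298124769644 37.26084259118463
```

Request:
drive_tool:
  increments:
    - {"x":0,"y":0,"z":-43,"spin":-8.3,"jaw":20}
    - {"x":0,"y":0,"z":-43,"spin":-8.3,"jaw":20}
    - {"x":0,"y":0,"z":-43,"spin":-8.4,"jaw":20}
    - {"x":48,"y":-12,"z":0,"spin":0,"jaw":20}
    - {"x":48,"y":-12,"z":0,"spin":0,"jaw":20}
    - {"x":48,"y":-12,"z":0,"spin":0,"jaw":20}
    - {"x":48,"y":-12,"z":0,"spin":0,"jaw":20}
    - {"x":48,"y":-12,"z":0,"spin":0,"jaw":20}
    - {"x":48,"y":-12,"z":0,"spin":0,"jaw":20}
    - {"x":48,"y":-12,"z":0,"spin":0,"jaw":20}

```text
t: 4.35
position: [477.5, 247.4, 230.2]
ee_rot: [0.0, 0.707, 0.707, 0.001]
contact_force: [1.7, -0.6, -0.2]
opening: 37.0
grasp_force: 39.3
```

Request:
drive_tool:
  increments:
    - {"x":48,"y":-12,"z":0,"spin":0,"jaw":20}
    - {"x":46,"y":-12,"z":0,"spin":0,"jaw":20}
    - {"x":0,"y":0,"z":0,"spin":0,"jaw":20}
    - {"x":0,"y":0,"z":40,"spin":0,"jaw":20}
    - {"x":0,"y":0,"z":40,"spin":0,"jaw":20}
    - {"x":0,"y":0,"z":30,"spin":0,"jaw":20}
    - {"x":0,"y":0,"z":0,"spin":0,"jaw":70}
    - {"x":0,"y":0,"z":0,"spin":0,"jaw":70}
    - {"x":0,"y":0,"z":0,"spin":0,"jaw":70}
    - {"x":0,"y":0,"z":0,"spin":0,"jaw":70}

```text
t: 5.35
position: [455.1, 339.8, 121.0]
ee_rot: [0.0, 0.707, 0.707, 0.001]
contact_force: [-0.3, -0.1, 0.4]
opening: 69.8
grasp_force: 0.0
```

Run:
```python
from rig import env
from h import *
go(env,546,33,230,90)
T=env.snapshot("top")
f=lambda s,b:cv2.resize(s["frame"][b[1]:b[3],b[0]:b[2],::-1],(600,450),interpolation=cv2.INTER_CUBIC)
cv2.imwrite("pics/e.png",f(T,(100,200,400,425)))
```

```text
t 5.35 yaw 90.0 pos [455.1 339.8 121. ] spin -0.0 shift before spin [-306.6   91.4 -109.2] after [-306.8   90.9 -109. ] F [-0.3 -0.1  0.4] grip 0.0 69.83238582184934
```

View pics/e.png

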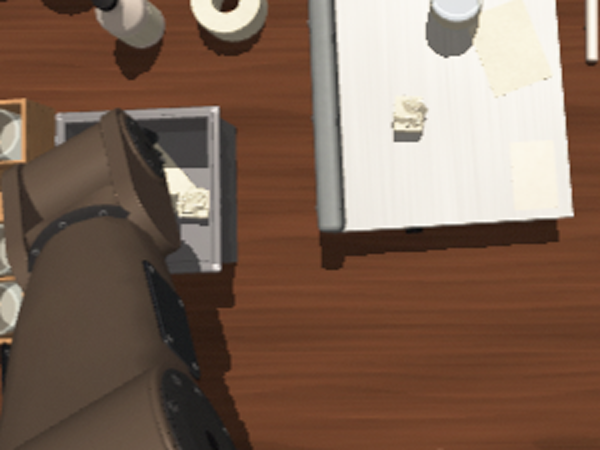

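Wad B is in the tub at crop (193,203), and A is untouched at (408,118). Next, A.

Request:
drive_tool:
  increments:
    - {"x":0,"y":0,"z":-50,"spin":0,"jaw":80}
    - {"x":0,"y":0,"z":-50,"spin":0,"jaw":85}
    - {"x":-47,"y":14,"z":0,"spin":0,"jaw":85}
    - {"x":-47,"y":14,"z":0,"spin":0,"jaw":85}
    - {"x":-47,"y":14,"z":0,"spin":0,"jaw":85}
    - {"x":-47,"y":14,"z":0,"spin":0,"jaw":85}
    - {"x":-47,"y":14,"z":0,"spin":0,"jaw":85}
    - {"x":-47,"y":14,"z":0,"spin":0,"jaw":85}
    - {"x":-25,"y":7,"z":30,"spin":0,"jaw":85}
    - {"x":0,"y":0,"z":20,"spin":0,"jaw":85}

```text
t: 6.4
position: [546.1, 29.4, 169.1]
ee_rot: [0.001, 0.709, 0.706, 0.0]
contact_force: [-0.6, 0.7, 0.1]
opening: 84.7
grasp_force: 0.0
```

Run:
```python
from rig import env
from h import *
go(env,546,33,101,90)
```

```text
t 6.4 yaw 89.7 pos [546.1  29.4 169.1] spin -0.3 shift before spin [ 3.7 -0.2 68.1] after [ 3.6 -0.1 68.1] F [-0.6  0.7  0.1] grip 0.0 84.6590647250655
```

Request:
drive_tool:
  increments:
    - {"x":3,"y":0,"z":30,"spin":0,"jaw":85}
    - {"x":0,"y":0,"z":38,"spin":0,"jaw":85}
    - {"x":0,"y":0,"z":0,"spin":0,"jaw":85}
    - {"x":0,"y":0,"z":0,"spin":0,"jaw":20}
    - {"x":0,"y":0,"z":0,"spin":0,"jaw":20}
    - {"x":0,"y":0,"z":0,"spin":0,"jaw":20}
    - {"x":0,"y":0,"z":0,"spin":0,"jaw":20}
    - {"x":0,"y":0,"z":0,"spin":0,"jaw":20}
    - {"x":0,"y":0,"z":0,"spin":0,"jaw":20}
    - {"x":0,"y":0,"z":0,"spin":0,"jaw":20}

```text
t: 7.4
position: [546.0, 35.6, 103.2]
ee_rot: [0.001, 0.707, 0.707, 0.001]
contact_force: [-0.6, -0.0, 7.9]
opening: 42.1
grasp_force: 40.1
```

Run:
```python
from rig import env
from h import *
go(env,454,370,230,90)
```

```text
t 7.4 yaw 90.0 pos [546.   35.6 103.2] spin -0.0 shift before spin [ 334.3  -91.8 -127.2] after [ 334.4  -92.  -126.8] F [-0.6 -0.   7.9] grip 40.08477166717057 42.06759391479034
```

Request:
drive_tool:
  increments:
    - {"x":0,"y":0,"z":-43,"spin":0,"jaw":20}
    - {"x":0,"y":0,"z":-43,"spin":0,"jaw":20}
    - {"x":0,"y":0,"z":-43,"spin":0,"jaw":20}
    - {"x":48,"y":-13,"z":0,"spin":0,"jaw":20}
    - {"x":48,"y":-13,"z":0,"spin":0,"jaw":20}
    - {"x":48,"y":-13,"z":0,"spin":0,"jaw":20}
    - {"x":48,"y":-13,"z":0,"spin":0,"jaw":20}
    - {"x":48,"y":-13,"z":0,"spin":0,"jaw":20}
    - {"x":48,"y":-13,"z":0,"spin":0,"jaw":20}
    - {"x":46,"y":-13,"z":0,"spin":0,"jaw":20}

```text
t: 8.4
position: [453.5, 371.7, 231.6]
ee_rot: [0.0, 0.707, 0.707, 0.001]
contact_force: [1.3, 0.1, -0.8]
opening: 41.9
grasp_force: 41.4
```

Request:
drive_tool:
  increments:
    - {"x":0,"y":0,"z":0,"spin":0,"jaw":20}
    - {"x":0,"y":0,"z":40,"spin":0,"jaw":20}
    - {"x":0,"y":0,"z":40,"spin":0,"jaw":20}
    - {"x":0,"y":0,"z":30,"spin":0,"jaw":20}
    - {"x":0,"y":0,"z":0,"spin":0,"jaw":70}
    - {"x":0,"y":0,"z":0,"spin":0,"jaw":70}
    - {"x":0,"y":0,"z":0,"spin":0,"jaw":70}
    - {"x":0,"y":0,"z":0,"spin":0,"jaw":70}
    - {"x":0,"y":0,"z":-50,"spin":0,"jaw":80}
    - {"x":0,"y":0,"z":-50,"spin":0,"jaw":85}

```text
t: 9.4
position: [454.2, 369.3, 221.8]
ee_rot: [-0.0, 0.707, 0.707, -0.001]
contact_force: [0.9, 0.6, 0.5]
opening: 85.1
grasp_force: 0.0
```

Run:
```python
from rig import env
from h import *
go(env,488,-348,290,55)
T=env.snapshot("top")
f=lambda s,b:cv2.resize(s["frame"][b[1]:b[3],b[0]:b[2],::-1],(400,300),interpolation=cv2.INTER_CUBIC)
cv2.imwrite("pics/f.png",np.hstack([f(T,(120,240,220,315)),f(T,(420,250,500,310))]))
```

```text
t 9.4 yaw 90.0 pos [454.2 369.3 221.8] spin 35.0 shift before spin [-717.4   34.3  -67.7] after [-568.2  439.2  -68.2] F [0.9 0.6 0.5] grip 0.0 85.14281911125182
```

View pics/f.png

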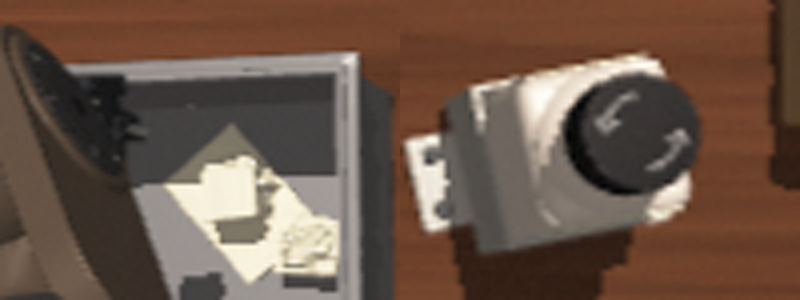

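Both wads lie in the tub, at crop (230,195) and (308,245), and the bottle is unchanged. Now to the cap.

Request:
drive_tool:
  increments:
    - {"x":-48,"y":2,"z":-30,"spin":0,"jaw":85}
    - {"x":-48,"y":2,"z":-38,"spin":0,"jaw":85}
    - {"x":-48,"y":2,"z":0,"spin":0,"jaw":85}
    - {"x":-48,"y":2,"z":0,"spin":0,"jaw":85}
    - {"x":-48,"y":2,"z":0,"spin":0,"jaw":85}
    - {"x":-48,"y":2,"z":0,"spin":0,"jaw":85}
    - {"x":-48,"y":2,"z":0,"spin":0,"jaw":85}
    - {"x":-48,"y":2,"z":0,"spin":0,"jaw":85}
    - {"x":-48,"y":2,"z":0,"spin":0,"jaw":85}
    - {"x":-48,"y":2,"z":0,"spin":0,"jaw":85}

```text
t: 10.45
position: [473.3, -98.0, 279.1]
ee_rot: [0.001, 0.707, 0.707, 0.001]
contact_force: [0.9, 0.2, 0.6]
opening: 84.9
grasp_force: 0.0
```

Request:
drive_tool:
  increments:
    - {"x":-48,"y":3,"z":0,"spin":0,"jaw":85}
    - {"x":-48,"y":3,"z":0,"spin":0,"jaw":85}
    - {"x":-48,"y":3,"z":0,"spin":0,"jaw":85}
    - {"x":-48,"y":3,"z":0,"spin":0,"jaw":85}
    - {"x":-44,"y":2,"z":0,"spin":0,"jaw":85}
    - {"x":0,"y":0,"z":0,"spin":7,"jaw":85}
    - {"x":0,"y":0,"z":0,"spin":7,"jaw":85}
    - {"x":0,"y":0,"z":0,"spin":7,"jaw":85}
    - {"x":0,"y":0,"z":0,"spin":7,"jaw":85}
    - {"x":0,"y":0,"z":0,"spin":7,"jaw":85}

```text
t: 11.45
position: [487.3, -332.0, 279.0]
ee_rot: [0.001, 0.888, 0.459, 0.0]
contact_force: [0.8, 1.5, 0.1]
opening: 85.2
grasp_force: 0.0
```

Run:
```python
from rig import env
from h import *
S=env.snapshot("side");T=env.snapshot("top")
print(tri(S,(420,180.3),T,(467.4,277)),plane(S,420,180.3,192))
go(env,490,-348.5,164,55)
cv2.imwrite("pics/g.png",cv2.resize(S["frame"][140:260,340:500,::-1],(640,480),interpolation=cv2.INTER_CUBIC))
```

```text
(array([ 489.6, -345.5,  197.5]), [np.float64(0.4833494256573082), np.float64(0.48334942565723965)]) [ 495.  -357.2  192. ]
t 11.55 yaw 54.9 pos [ 487.4 -332.   278.9] spin -0.1 shift before spin [-11.9  11.5 114.9] after [-12.   11.6 114.9] F [-0.4 -0.9 -1.6] grip 0.0 84.88063251969004
```

View pics/g.png

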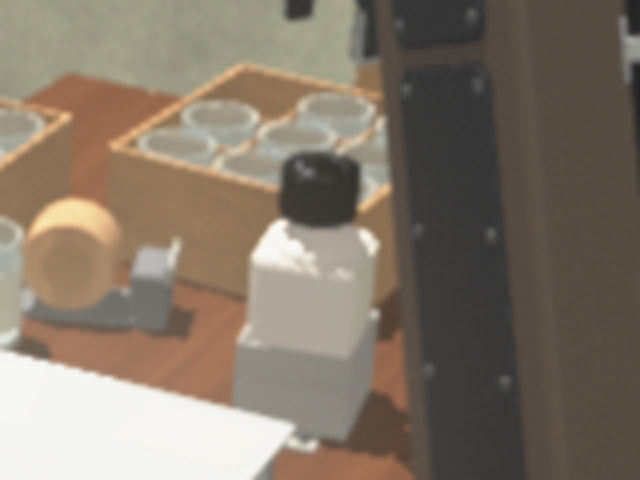

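The cap is undisturbed; its top disc centre in the crop is about (320,170), which is pixel (420,182.5).

Request:
drive_tool:
  increments:
    - {"x":-12,"y":12,"z":0,"spin":0,"jaw":85}
    - {"x":0,"y":0,"z":40,"spin":0,"jaw":85}
    - {"x":0,"y":0,"z":40,"spin":0,"jaw":85}
    - {"x":0,"y":0,"z":25,"spin":0,"jaw":85}
    - {"x":0,"y":0,"z":10,"spin":0,"jaw":85}
    - {"x":0,"y":0,"z":0,"spin":0,"jaw":85}
    - {"x":0,"y":0,"z":0,"spin":0,"jaw":62}
    - {"x":0,"y":0,"z":0,"spin":0,"jaw":62}
    - {"x":0,"y":0,"z":0,"spin":0,"jaw":62}
    - {"x":0,"y":0,"z":0,"spin":0,"jaw":62}
  newtons: 20

```text
t: 12.55
position: [490.5, -348.8, 163.5]
ee_rot: [0.001, 0.887, 0.462, 0.0]
contact_force: [0.0, -1.4, -0.1]
opening: 61.8
grasp_force: 0.0
```

Request:
drive_tool:
  increments:
    - {"x":0,"y":0,"z":0,"spin":0,"jaw":40}
    - {"x":0,"y":0,"z":0,"spin":0,"jaw":40}
    - {"x":0,"y":0,"z":0,"spin":0,"jaw":40}
    - {"x":0,"y":0,"z":0,"spin":0,"jaw":40}
    - {"x":0,"y":0,"z":0,"spin":0,"jaw":40}
    - {"x":0,"y":0,"z":0,"spin":0,"jaw":40}
    - {"x":0,"y":0,"z":0,"spin":0,"jaw":40}
    - {"x":0,"y":0,"z":0,"spin":0,"jaw":40}
    - {"x":0,"y":0,"z":0,"spin":0,"jaw":40}
    - {"x":0,"y":0,"z":0,"spin":0,"jaw":40}
  newtons: 20

```text
t: 13.55
position: [490.8, -349.1, 163.3]
ee_rot: [0.001, 0.887, 0.461, 0.0]
contact_force: [1.4, -1.2, 5.6]
opening: 54.0
grasp_force: 21.7
```

Run:
```python
from rig import env
from h import *
go(env,490,-348.5,164,55);print(env.get_obs()["wrist_torque"])
```

```text
t 13.55 yaw 55.0 pos [ 490.8 -349.1  163.3] spin -0.0 shift before spin [-0.  -1.  -0.7] after [-0.  -1.  -0.7] F [ 1.4 -1.2  5.6] grip 21.657234728336334 54.03398753523189
[-0.1 -0.3  0. ]
```

Request:
drive_tool:
  increments:
    - {"x":0,"y":0,"z":0,"spin":0,"jaw":40}
    - {"x":0,"y":0,"z":0,"spin":0,"jaw":40}
    - {"x":0,"y":0,"z":0,"spin":0,"jaw":40}
    - {"x":0,"y":0,"z":0,"spin":0,"jaw":40}
    - {"x":0,"y":0,"z":2,"spin":0,"jaw":40}
    - {"x":0,"y":0,"z":2,"spin":0,"jaw":40}
    - {"x":0,"y":0,"z":2,"spin":0,"jaw":40}
    - {"x":0,"y":0,"z":0,"spin":0,"jaw":40}
    - {"x":0,"y":0,"z":0,"spin":0,"jaw":40}
    - {"x":0,"y":0,"z":0,"spin":0,"jaw":40}
  newtons: 75

```text
t: 14.55
position: [491.7, -349.7, 158.6]
ee_rot: [0.002, 0.887, 0.461, 0.001]
contact_force: [3.2, -1.5, 13.1]
opening: 53.0
grasp_force: 77.2
```

Request:
drive_tool:
  increments:
    - {"x":0,"y":0,"z":1,"spin":0,"jaw":40}
    - {"x":0,"y":0,"z":1,"spin":0,"jaw":40}
    - {"x":0,"y":0,"z":0,"spin":0,"jaw":40}
    - {"x":0,"y":0,"z":0,"spin":0,"jaw":40}
    - {"x":0,"y":0,"z":0,"spin":0,"jaw":40}
    - {"x":0,"y":0,"z":0,"spin":0,"jaw":40}
    - {"x":0,"y":0,"z":0,"spin":0,"jaw":40}
    - {"x":0,"y":0,"z":0,"spin":0,"jaw":40}
    - {"x":0,"y":0,"z":0,"spin":0,"jaw":40}
    - {"x":0,"y":0,"z":0,"spin":0,"jaw":40}

```text
t: 15.55
position: [491.7, -349.8, 156.7]
ee_rot: [0.003, 0.887, 0.461, 0.001]
contact_force: [3.9, -1.5, 15.1]
opening: 52.8
grasp_force: 77.3
```

Request:
drive_tool:
  increments:
    - {"x":0,"y":0,"z":0,"spin":-3,"jaw":40}
    - {"x":0,"y":0,"z":0,"spin":-4,"jaw":40}
    - {"x":0,"y":0,"z":0,"spin":-4,"jaw":40}
    - {"x":0,"y":0,"z":0,"spin":-4,"jaw":40}
    - {"x":0,"y":0,"z":0,"spin":-4,"jaw":40}
    - {"x":0,"y":0,"z":0,"spin":-4,"jaw":40}
    - {"x":0,"y":0,"z":0,"spin":-4,"jaw":40}
    - {"x":0,"y":0,"z":0,"spin":-4,"jaw":40}
    - {"x":0,"y":0,"z":0,"spin":0,"jaw":40}
    - {"x":0,"y":0,"z":0,"spin":0,"jaw":40}

```text
t: 16.55
position: [491.5, -349.6, 156.7]
ee_rot: [0.002, 0.732, 0.682, 0.0]
contact_force: [1.9, -1.0, 14.8]
opening: 53.0
grasp_force: 77.5
```

Run:
```python
from rig import env
from h import *
go(env,490,-348.5,164,118);print(env.get_obs()["wrist_torque"])
```

```text
t 16.55 yaw 86.0 pos [ 491.5 -349.6  156.7] spin -32.0 shift before spin [ 1.  -1.5 -7.3] after [ 1.7 -0.8 -7.3] F [ 1.9 -1.  14.8] grip 77.46654868125916 52.985490399598085
[-0.2 -0.4  0. ]
```

Request:
drive_tool:
  increments:
    - {"x":0,"y":0,"z":0,"spin":-4,"jaw":40}
    - {"x":0,"y":0,"z":0,"spin":-4,"jaw":40}
    - {"x":0,"y":0,"z":0,"spin":-4,"jaw":40}
    - {"x":0,"y":0,"z":0,"spin":-4,"jaw":40}
    - {"x":0,"y":0,"z":0,"spin":-4,"jaw":40}
    - {"x":0,"y":0,"z":0,"spin":-4,"jaw":40}
    - {"x":0,"y":0,"z":0,"spin":-4,"jaw":40}
    - {"x":0,"y":0,"z":0,"spin":-4,"jaw":40}
    - {"x":0,"y":0,"z":0,"spin":0,"jaw":40}
    - {"x":0,"y":0,"z":0,"spin":0,"jaw":40}

```text
t: 17.55
position: [491.9, -349.9, 156.8]
ee_rot: [0.003, 0.515, 0.857, -0.0]
contact_force: [4.2, -1.8, 15.5]
opening: 53.3
grasp_force: 77.6
```

Request:
drive_tool:
  increments:
    - {"x":0,"y":0,"z":-2,"spin":0,"jaw":40}
    - {"x":0,"y":0,"z":-2,"spin":0,"jaw":40}
    - {"x":0,"y":0,"z":-3,"spin":0,"jaw":40}
    - {"x":0,"y":0,"z":-3,"spin":0,"jaw":40}
    - {"x":0,"y":0,"z":-3,"spin":0,"jaw":40}
    - {"x":0,"y":0,"z":0,"spin":0,"jaw":40}
    - {"x":0,"y":0,"z":0,"spin":0,"jaw":40}
    - {"x":0,"y":0,"z":0,"spin":0,"jaw":40}
    - {"x":0,"y":0,"z":0,"spin":0,"jaw":40}
    - {"x":0,"y":0,"z":0,"spin":0,"jaw":40}

```text
t: 18.55
position: [490.3, -348.6, 167.5]
ee_rot: [-0.0, 0.515, 0.857, 0.0]
contact_force: [0.9, -0.0, -0.3]
opening: 52.9
grasp_force: 78.5
```

Force is about zero, so the cap is free. Lifting about 75 mm.

Request:
drive_tool:
  increments:
    - {"x":0,"y":0,"z":-5,"spin":0,"jaw":40}
    - {"x":0,"y":0,"z":-10,"spin":0,"jaw":40}
    - {"x":0,"y":0,"z":-15,"spin":0,"jaw":40}
    - {"x":0,"y":0,"z":-15,"spin":0,"jaw":40}
    - {"x":0,"y":0,"z":-15,"spin":0,"jaw":40}
    - {"x":0,"y":0,"z":-10,"spin":0,"jaw":40}
    - {"x":0,"y":0,"z":-5,"spin":0,"jaw":40}
    - {"x":0,"y":0,"z":0,"spin":0,"jaw":40}
    - {"x":0,"y":0,"z":0,"spin":0,"jaw":40}
    - {"x":0,"y":0,"z":0,"spin":0,"jaw":40}

```text
t: 19.55
position: [490.1, -348.5, 242.0]
ee_rot: [-0.001, 0.515, 0.857, 0.0]
contact_force: [0.6, 0.6, -0.4]
opening: 53.1
grasp_force: 78.5
```

Run:
```python
from rig import env
from h import *
S=env.snapshot("side");go(env,490,-348.5,242,118)
cv2.imwrite("pics/k.png",cv2.resize(S["frame"][100:260,300:500,::-1],(750,600),interpolation=cv2.INTER_CUBIC))
```

```text
t 19.6 yaw 118.0 pos [ 490.2 -348.5  242.1] spin -0.0 shift before spin [ 0.1 -0.1  0.1] after [ 0.1 -0.1  0.1] F [-0.2  0.1 -1.8] grip 78.50154519081116 52.94232817807001
```

View pics/k.png

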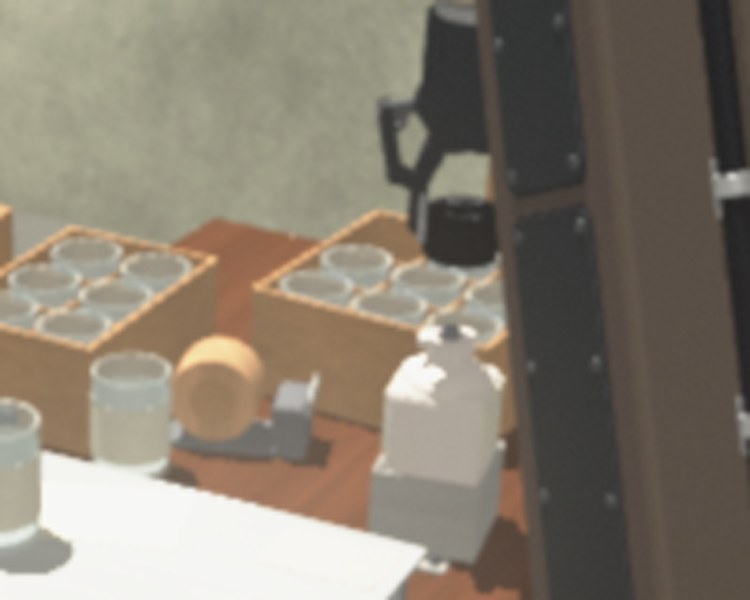

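The cap hangs level in the gripper at crop (460,230), above the open mouth at (450,332), and the bottle still stands in its holder.

```bash
python3 -c "
from rig import env
print(env.sign_off())"
```

```text
the job is handed in; nothing more can be done
None
```

I handed the job in at about 20 s: both wads are in the tub, and the unlocked cap is held level about 65–70 mm above the open bottle, which still stands in its holder. The hand-in returned no verdict.

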